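# Tip the glove carton onto the dispensing board

### The arm

A 6-joint arm with a two-finger parallel gripper is mounted at the origin on the work surface. World frame = base frame: x ahead of the robot, y to its left, z up, the work surface at z = 0. Lengths are in m, angles in rad, forces in N, time in s.
With the tool pointing down it reaches from about 0.25 to 0.725 m from the base axis. Payload 9.7 kg.
Tool frame: the origin (TCP) lies midway between the tips of the shut fingers; the grasp point (between the pads) lies 19 mm behind it; z points along the fingers, y is the direction in which the jaws open and shut (so a half turn about z gives the same grasp; the last joint's range is limited). The gripper opens to 85 mm and grips with 20 to 120 N. Pads are 22 mm wide; open, the fingers measure 114 mm over their backs; the gripper's body (76 mm by 85 mm) begins 54 mm behind the grasp point. The pads swing forward as they close: fully open they stand 13 mm farther back than shut.
Start: joints at [1.149, 0.087, 0.176, 1.66, 0, 1.571], TCP at [0.225, 0.502, 0.231] pointing down, gripper open.
Joint ranges: [-3.13, 3.13], [-0.85, 1.81], [-1.15, 1.24], [-2.2, 2.28], [-1.44, 1.52], [-3.14, 3.14]. Speed limits (rad/s): [2.22, 2.22, 2.57, 3.14, 3.14, 3.14].

### API

Orientations are given as a rotation vector (axis times angle).
In Python, from station import sense, vision, close_job gives the robot as it stands. The module is installed in compiled form; this text tells all that it offers.
- The arm moves only by the tool apply_moves, never from a script. Its argument "increments" is a list of rows, each a list of 5 numbers: the shift along the tool's x, y, z in units of 40 mm (1.0 is 40 mm), then the turn about the tool's z in units of 6 degrees (1.0 is 6 degrees), then the opening, from -1 (shut) to 1 (fully open), so that 0 is half open. A call has 1 to 10 rows; each row is the pose to reach, as a shift and turn from the pose measured when the call began, along the tool's axes at that moment; what a row does not reach only later rows make up. A row lasts 1/10 s, in which the tool goes at most 50 mm and 8.59 degrees, less where a joint would pass 70% of its speed; a pose out of reach is approached as far as the arm can. A call with a gripper value outside its range is refused whole. The fingers move at their own pace and stop on an object; "grip_force" is the grip in N (left out, the last holds). Time passes only in rows, so rows that repeat a pose let the fingers close. It gives the time, the measured TCP pose, the force and the opening at its end, in the units of the state.
- sense(): the state, without advancing time (a new reading comes with each control period).
- vision.read_camera(name): name is "scene" or "side" or "wrist"; returns a dict with "img" (384x512x3 uint8, blue, green, red), "fx", "fy", "cx", "cy" (pixels), "extrinsics" (4x4, takes a point from camera to world coordinates). Camera axes: x right, y up, looking along -z (the intrinsics and any distortion apply to the point x, -y, -z); pixel columns grow to the right and rows downward; lengths in m; the calibration is good to about 2 mm. A picture is of the moment at which its call begins. There is no depth.
- close_job(): hands the job in, once; it reports no verdict.
The state is a dict: "time": time; "joints": joint angles; "joint_velocities": joint speeds; "tau": joint torques, N m; "position": TCP position; "tcp_rot": TCP orientation; "contact_force": force on the tool from outside, world axes, zero at the start; "moment": the same for the moment, N m; "width": finger opening in m.
Only numpy, scipy, OpenCV 4.12 (cv2) and the standard library are available. Lean on these libraries where they do the work, as an engineer would, in place of code of your own. Each camera call takes 0.05 s, during which the arm holds its last target.

### The job

Two plain cartons stand side by side on the bench, just in front of the near edge of a low grey board. Push the taller one over, high on its near face, so that it tips across the board's edge and ends lying flat and square on the board with its dispensing slot facing up; tip it, do not pick it up. Leave the shorter carton and the bottle standing where they are.

Things in the scene. Friction and masses are not known exactly. Their poses are not given: they have to be found in the camera images.
- tall_carton: taller off-white glove carton, closed loose box 60 (x) by 80 (y) by 150 mm tall (z), about 0.2 kg, on end, 2 to 12 mm short of the board's near edge, left or right of its middle. Origin: centre of underside; z up, x towards the board (within 3 degrees). Dark slot on its -x face, away from the board. Tilted past balance (about 25 degrees) it falls onto the board by itself.
- tall_middle (a point): the middle of the tall carton's volume, 75 mm above its underside
- tall_foot (a point): the middle of the tall carton's bottom edge on its board side (+x), which meets the board's edge when it tips
- board: grey laminate board fixed to the bench, 200 (x) by 360 (y) mm, 12 mm thick; its near edge (x = 0) is the step that stops the carton's foot. Origin: on the bench, under the middle of that edge; x across the board, away from robot and cartons, y along the edge, z up. An aluminium strip 6 mm wide stands 8 mm above the board along its far edge.
- short_carton: the shorter carton, of the same paperboard, 60 mm (x) by 75 mm (y) by 95 mm tall, no slot; it stands beside the tall one, also 2 to 12 mm short of the board's near edge, their middles 140 to 220 mm apart. Origin: centre of its underside, z up. To be left alone.
- bottle: a white round bottle with a grey cap, 60 mm in diameter, 130 mm tall, standing on the bench to one side of the board. (A low grey box stands at the other side, 85 by 120 mm and 50 mm high.) Origin: centre of its underside. To be left alone.
Not all that is in view belongs to the job. Leave any blue or purple look-alike of the tall_carton alone.

How it is judged:
By the outcome, as a careful person would: the job done as asked, in the order asked, and still so for the second after the job is handed in, with the robot touching nothing.
It also fails if it takes over 29 s, if anything falls off the work surface, if the arm or the gripper's body presses on something with over 40 N, if the wrist force passes 120 N, or if a joint passes its speed limit or range.

## Working session

There is one attempt and no reset: what is moved stays moved. The work goes in short steps, Python scripts to look and compute and a tool call to move; the robot and the scene stay as the last step left them, time stands still between calls to the robot, and variables do not carry over. Pictures are saved under pics/ and viewed, and the job is handed in when it is done.

Besides the shell and the picture viewer there is one more tool, called after "Request:" as a command line: name --pt "numbers of a row" for each row, then --argument value for the rest. apply_moves: Moves the arm, as the interface text tells. Its arguments: {"type":"object","properties":{"increments":{"type":"array"},"grip_force":{"type":"number"}},"required":["increments"]}

```bash
mkdir -p pics; cat > h.py <<'E'
import numpy as np, cv2
from station import sense, vision
def grab(n,tag):
    d=vision.read_camera(n); cv2.imwrite(f'pics/{n}_{tag}.png',d['img']); 
    np.savez(f'pics/{n}_{tag}.npz',**d); return d
def ray(d,u,v):
    E=np.array(d['extrinsics']); p=np.array([(u-d['cx'])/d['fx'],-(v-d['cy'])/d['fy'],-1.])
    return E[:3,3],E[:3,:3]@p
def onz(d,u,v,z):
    o,r=ray(d,u,v); return o+r*(z-o[2])/r[2]
E
python3 - <<'E'
from h import *
for n in ('scene','side','wrist'):
    d=grab(n,'a'); print(n,[k for k in d],d['fx'],d['fy'],d['cx'],d['cy'],np.round(d['extrinsics'],3).tolist())
s=sense(); print(s['time'],s['position'],s['tcp_rot'],s['width'])
E
```

```text
scene ['img', 'fx', 'fy', 'cx', 'cy', 'extrinsics'] 408.5766585035391 408.5766585035391 250.29206915032134 192.38700796071456 [[-0.13, -0.731, 0.67, 1.17], [0.991, -0.095, 0.089, -0.011], [-0.001, 0.676, 0.737, 0.776], [0.0, 0.0, 0.0, 1.0]]
side ['img', 'fx', 'fy', 'cx', 'cy', 'extrinsics'] 398.24077876863015 398.24077876863015 257.29239526469104 187.4462505861267 [[-0.765, 0.613, -0.197, 0.329], [-0.644, -0.732, 0.222, 0.121], [-0.008, 0.297, 0.955, 0.952], [0.0, 0.0, 0.0, 1.0]]
wrist ['img', 'fx', 'fy', 'cx', 'cy', 'extrinsics'] 265.36528709628413 265.36528709628413 259.0184357843251 193.01492850818155 [[0.409, -0.867, -0.283, 0.153], [0.913, 0.389, 0.127, 0.534], [0.001, -0.31, 0.951, 0.374], [0.0, 0.0, 0.0, 1.0]]
0.15 [0.22508456 0.50164929 0.2307535 ] [-6.57521875e-01 -3.07178748e+00  1.51926610e-03] 0.0855714492347146
```

View pics/scene_a.png

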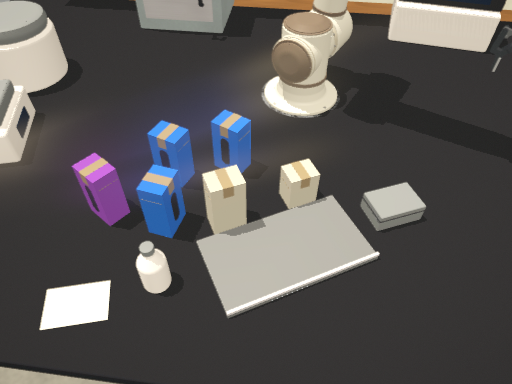

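View pics/side_a.png

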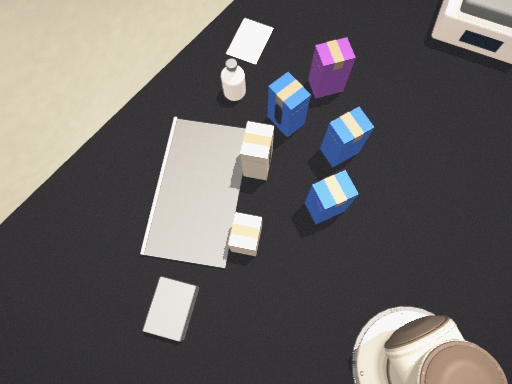

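View pics/wrist_a.png

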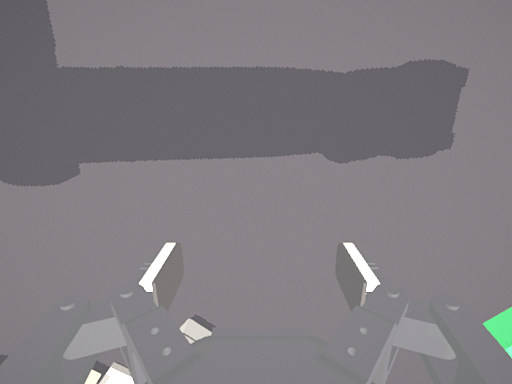

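The scene view shows the tall cream carton at about (225,200), the short one at (299,185) and the board at (287,250). The bottle is at (154,268). A blue look-alike stands behind the tall carton at (232,143), on the robot side. The side view agrees, with the tall carton's top at (258,140). I'll zoom in to get the corners.

```bash
python3 - <<'E'
from h import *
a=cv2.imread('pics/scene_a.png')[100:310,130:390]; cv2.imwrite('pics/scene_zoom.png',cv2.resize(a,None,fx=3,fy=2.85,interpolation=cv2.INTER_CUBIC)[:600])
b=cv2.imread('pics/side_a.png')[30:280,130:390]; cv2.imwrite('pics/side_zoom.png',cv2.resize(b,None,fx=2.4,fy=2.4,interpolation=cv2.INTER_CUBIC))
E
```

```text
(no output)
```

View pics/scene_zoom.png

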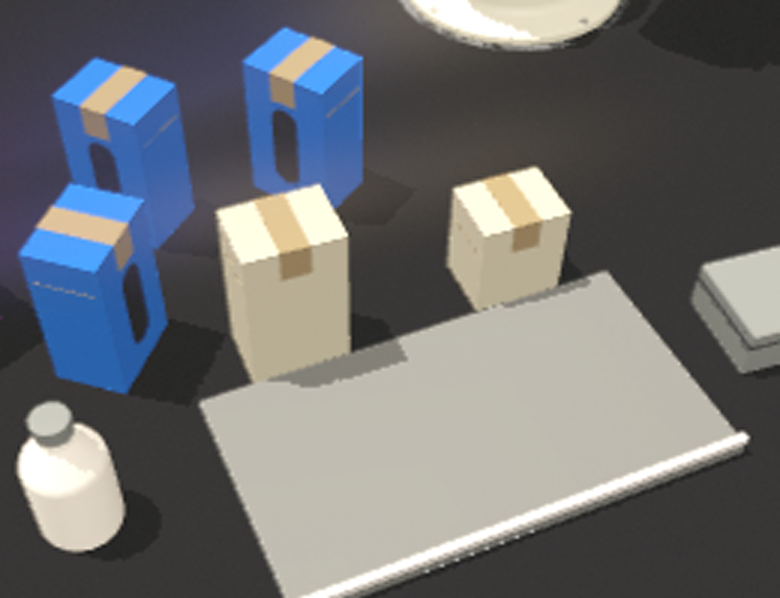

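View pics/side_zoom.png

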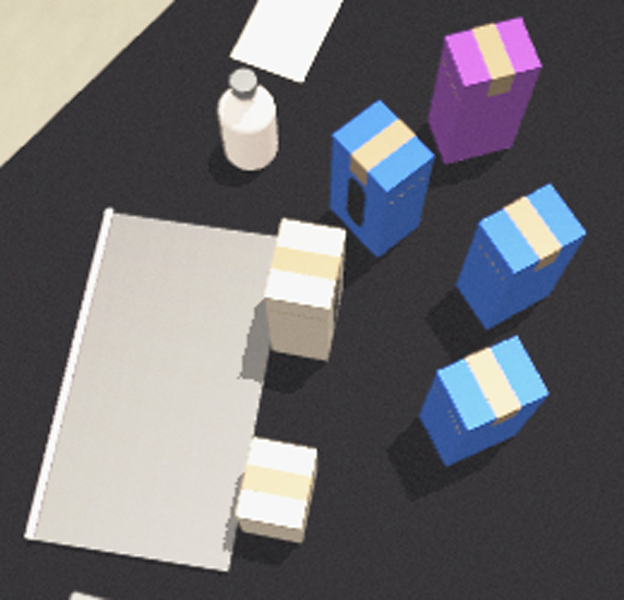

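```bash
cat > m.py <<'E'
from h import *
S=dict(np.load('pics/scene_a.npz')); D=dict(np.load('pics/side_a.npz'))
fs=lambda p:(p[0]/3+130,p[1]/2.85+100); fd=lambda p:(p[0]/2.4+130,p[1]/2.4+30)
def pr(n,d,f,ps,z):
    P=np.array([onz(d,*f(p),z)[:2] for p in ps]); L=np.linalg.norm(np.roll(P,-1,0)-P,axis=1)
    e=np.roll(P,-1,0)-P
    print(n,np.round(P,4).tolist(),'mid',P.mean(0).round(4),'L',L.round(4),'ang',np.degrees(np.arctan2(e[:,1],e[:,0])).round(1))
pr('tallS',S,fs,[(217,212),(320,186),(349,236),(234,264)],.15)
pr('tallD',D,fd,[(284,219),(346,229),(331,306),(267,297)],.15)
pr('shortS',S,fs,[(453,187),(538,168),(571,212),(480,236)],.095)
pr('shortD',D,fd,[(251,438),(318,449),(305,527),(238,517)],.095)
pr('boardS',S,fs,[(200,403),(607,272),(745,437)],.012)
pr('boardD',D,fd,[(278,236),(229,571),(27,539),(108,211)],.012)
pr('blueB_S',S,fs,[(283,28),(363,60),(315,93),(244,62)],.15)
pr('blueC_S',S,fs,[(97,58),(177,84),(135,122),(54,96)],.15)
pr('blueA_S',S,fs,[(70,184),(144,197),(97,272),(22,252)],.15)
pr('blueA_D',D,fd,[(379,101),(434,155),(385,191),(332,138)],.15)
pr('bottleD',D,fd,[(243,80)],.13); pr('bottleS',S,fs,[(50,416)],.13)
E
python3 m.py
```

```text
tallS [[0.5617, -0.197], [0.5238, -0.1275], [0.5745, -0.0989], [0.6128, -0.1741]] mid [ 0.5682 -0.1494] L [0.0791 0.0581 0.0844 0.056 ] ang [ 118.6   29.5  -63.  -155.9]
tallD [[0.609, -0.1716], [0.5584, -0.2005], [0.5204, -0.1329], [0.5703, -0.1025]] mid [ 0.5646 -0.1519] L [0.0583 0.0776 0.0584 0.0791] ang [-150.2  119.3   31.3  -60.7]
shortS [[0.4545, -0.0317], [0.4221, 0.0351], [0.4723, 0.0626], [0.5091, -0.0065]] mid [0.4645 0.0148] L [0.0743 0.0573 0.0783 0.0601] ang [ 115.9   28.7  -62.  -155.2]
shortD [[0.507, -0.0025], [0.453, -0.0342], [0.4161, 0.0282], [0.468, 0.0601]] mid [0.461  0.0129] L [0.0626 0.0725 0.0609 0.0737] ang [-149.6  120.6   31.5  -58.1]
boardS [[0.6419, -0.2055], [0.4589, 0.1027], [0.6214, 0.2037]] mid [0.5741 0.0336] L [0.3584 0.1913 0.4097] ang [120.7  31.9 -87.1]
boardD [[0.6491, -0.2022], [0.4536, 0.0993], [0.6259, 0.2036], [0.8111, -0.1061]] mid [ 0.6349 -0.0014] L [0.3594 0.2015 0.3608 0.1884] ang [ 123.    31.2  -59.1 -149.3]
blueB_S [[0.3256, -0.19], [0.3628, -0.1165], [0.4124, -0.1488], [0.3782, -0.2134]] mid [ 0.3698 -0.1672] L [0.0824 0.0591 0.073  0.0576] ang [  63.2  -33.1 -117.9  156. ]
blueC_S [[0.3884, -0.3351], [0.4148, -0.2612], [0.4673, -0.2823], [0.4431, -0.355]] mid [ 0.4284 -0.3084] L [0.0785 0.0566 0.0766 0.0582] ang [  70.3  -21.9 -108.4  160.1]
blueA_S [[0.5455, -0.3113], [0.5526, -0.2534], [0.6327, -0.2661], [0.6202, -0.3236]] mid [ 0.5877 -0.2886] L [0.0583 0.0812 0.0589 0.0757] ang [  83.    -9.  -102.3  170.6]
blueA_D [[0.6202, -0.3261], [0.5434, -0.3135], [0.5553, -0.2541], [0.6292, -0.2658]] mid [ 0.587  -0.2899] L [0.0779 0.0605 0.0749 0.061 ] ang [170.7  78.7  -9.  -98.5]
bottleD [[0.7469, -0.2693]] mid [ 0.7469 -0.2693] L [0.] ang [0.]
bottleS [[0.7464, -0.2682]] mid [ 0.7464 -0.2682] L [0.] ang [0.]
```

Sizes come out right: the top face measures 58 × 79 mm against 60 × 80, and the board edge 359 mm against 360. The carton's middle is at (0.566, -0.151), with its x axis at about 30° and the board's at about 31°. Next I'll work out the moves to get behind its near face.

```bash
cat > g.py <<'E'
from h import *
from scipy.spatial.transform import Rotation as R
import sys
def go(x,y,z,yaw):
    s=sense(); M=R.from_rotvec(s['tcp_rot']).as_matrix()
    d=M.T@(np.array([x,y,z])-s['position'])
    cur=np.degrees(np.arctan2(M[1,1],M[0,1])) # tool y heading
    t=yaw-cur; t=(t+90)%180-90
    print('t',s['time'],'pos',s['position'].round(4),'yheading',round(cur,2),'axes x',M[:,0].round(2),'z',M[:,2].round(3))
    print('units',(d/.04).round(3),'turn units (tool z down => neg) ',round(-t/6,3),'alt',round(-(t-180*np.sign(t))/6,3),'F',np.round(s['contact_force'],1),'w',round(s['width'],4),'q',np.round(s['joints'],3))
if __name__=='__main__': go(*map(float,sys.argv[1:]))
E
python3 g.py 0.493 -0.194 0.22 120
```

```text
t 0.15 pos [0.2251 0.5016 0.2308] yheading 65.84 axes x [-0.91  0.41  0.  ] z [-0.    -0.001 -1.   ]
units [-13.23  -13.125   0.282] turn units (tool z down => neg)  -9.027 alt 20.973 F [0.1 0.1 0.1] w 0.0856 q [1.149 0.087 0.175 1.66  0.    1.571]
```

Request:
apply_moves --pt "-1 -1 0 1.5 0" --pt "-2 -2 0 3 0" --pt "-3 -3 0 4.5 0" --pt "-4 -4 0 6 0" --pt "-5 -5 0 7.5 0" --pt "-6 -6 0 9 0" --pt "-7 -7 0 10.5 0" --pt "-7.5 -7.5 0 12 0" --pt "-8 -8 0 13 0" --pt "-8.5 -8.5 0 14 0"

```text
time: 1.15
position: [0.3965, 0.0494, 0.2311]
tcp_rot: [2.551, 1.832, -0.001]
contact_force: [0.5, 1.0, 0.8]
width: 0.0429
```

```bash
python3 g.py 0.493 -0.194 0.22 -60
```

```text
t 1.15 pos [0.3965 0.0494 0.2311] yheading -18.62 axes x [ 0.32  0.95 -0.  ] z [-0.    -0.001 -1.   ]
units [-4.997  4.229  0.284] turn units (tool z down => neg)  6.897 alt -23.103 F [0.5 1.  0.8] w 0.0429 q [ 1.250e-01 -2.690e-01 -1.540e-01  1.686e+00 -1.000e-03  2.021e+00]
```

Request:
apply_moves --pt "-0.8 0.7 0 1.3 0" --pt "-1.6 1.4 0 2.6 0" --pt "-2.4 2.1 0 3.9 0" --pt "-3.2 2.8 0 5.2 0" --pt "-4 3.5 0 6.2 0" --pt "-4.8 4.1 0.2 6.9 0" --pt "-5 4.23 0.3 6.9 0" --pt "-5 4.23 0.3 6.9 0"

```text
time: 1.95
position: [0.4926, -0.1951, 0.2179]
tcp_rot: [-3.035, -0.81, 0.004]
contact_force: [-0.5, 0.6, 1.0]
width: 0.0427
```

```bash
python3 g.py 0.493 -0.194 0.128 -60
python3 - <<'E'
from h import *
d=grab('scene','b'); e=grab('side','b')
cv2.imwrite('pics/b_zoom.png',np.hstack([cv2.resize(x,(400,600)) for x in (d['img'][60:360,130:330],e['img'][60:360,160:360])]))
E
```

```text
t 1.95 pos [ 0.4926 -0.1951  0.2179] yheading -60.1 axes x [ 0.87  0.5  -0.  ] z [-0.002 -0.    -1.   ]
units [ 0.028 -0.018  2.248] turn units (tool z down => neg)  -0.017 alt 29.983 F [-0.5  0.6  1. ] w 0.0427 q [-3.770e-01  3.600e-02  9.700e-02  1.633e+00 -1.000e-03  2.243e+00]
```

View pics/b_zoom.png

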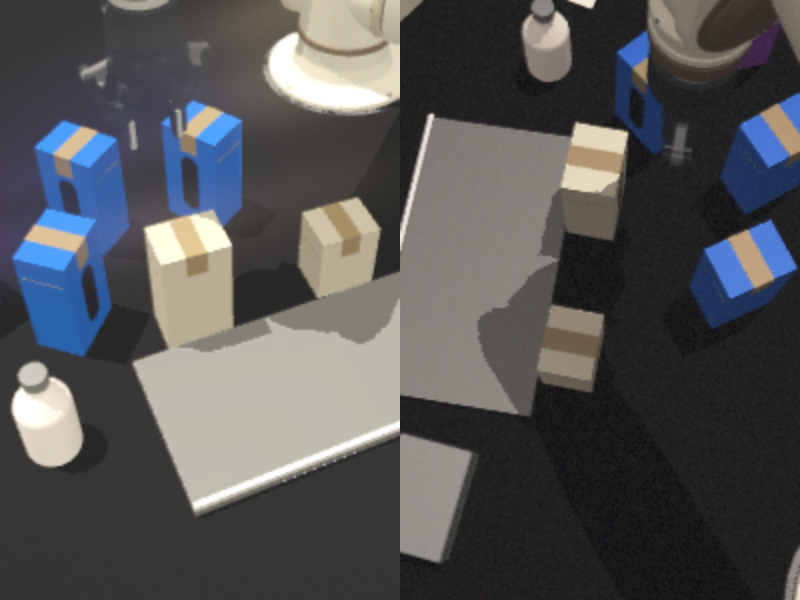

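The picture shows nothing disturbed. The gripper hangs behind the tall carton's near face, with the fingers at about (155,130) in the left panel, clear of the blue boxes. Now I'll lower it and move up to the face.

Request:
apply_moves --pt "0 0 0.8 0 0" --pt "0 0 1.6 0 0" --pt "0 0 2.25 0 0" --pt "0 0 2.25 0 0" --pt "0.4 0 2.25 0 0" --pt "0.7 0 2.25 0 0" --pt "0.8 0 2.25 0 0" --pt "0.9 0 2.25 0 0"

```text
time: 2.85
position: [0.5248, -0.1751, 0.1302]
tcp_rot: [3.033, 0.815, 0.0]
contact_force: [0.3, -0.4, 0.1]
width: 0.0428
```

```bash
python3 g.py 0.540 -0.166 0.128 -60
python3 - <<'E'
from h import *
d=grab('scene','c'); e=grab('side','c')
cv2.imwrite('pics/c_zoom.png',np.hstack([cv2.resize(x,(400,600)) for x in (d['img'][60:360,130:330],e['img'][60:360,160:360])]))
E
```

```text
t 2.85 pos [ 0.5248 -0.1751  0.1302] yheading -59.92 axes x [ 0.87  0.5  -0.  ] z [ 0.    -0.001 -1.   ]
units [ 0.443 -0.006  0.056] turn units (tool z down => neg)  0.013 alt -29.987 F [ 0.3 -0.4  0.1] w 0.0428 q [-3.210e-01  7.900e-02 -2.700e-02  1.464e+00 -1.000e-03  2.295e+00]
```

View pics/c_zoom.png

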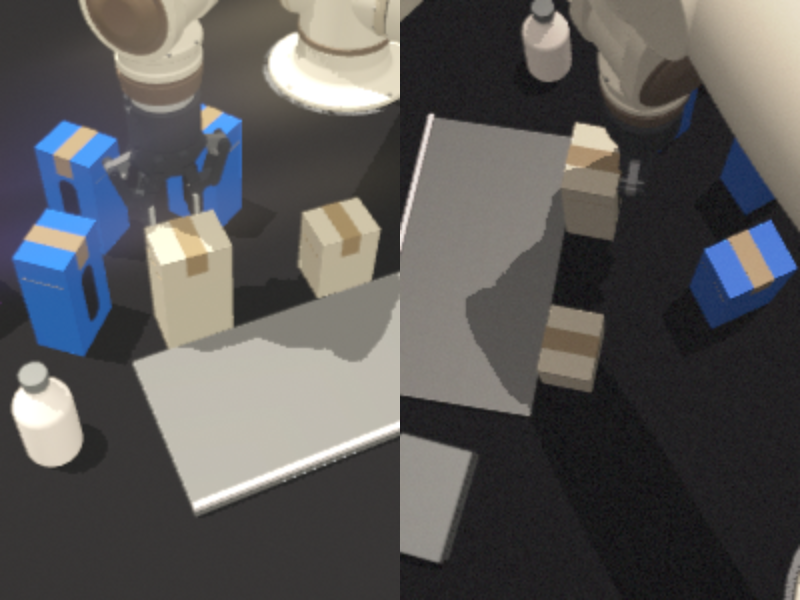

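The fingers are centred just behind the carton's near face at z = 0.130, not yet touching. Now a slow push.

Request:
apply_moves --pt "0.1 0 0 0 0" --pt "0.2 0 0 0 0" --pt "0.3 0 0 0 0" --pt "0.4 0 0 0 0" --pt "0.5 0 0 0 0" --pt "0.6 0 0 0 0" --pt "0.7 0 0 0 0" --pt "0.8 0 0 0 0" --pt "0.9 0 0 0 0" --pt "1.0 0 0 0 0"

```text
time: 3.95
position: [0.5593, -0.155, 0.1296]
tcp_rot: [3.033, 0.814, -0.001]
contact_force: [-0.9, -0.7, -0.1]
width: 0.0423
```

```bash
python3 g.py 0.540 -0.166 0.13 -60
python3 - <<'E'
from h import *
d=grab('scene','d'); e=grab('side','d')
cv2.imwrite('pics/d_zoom.png',np.hstack([cv2.resize(x,(400,600)) for x in (d['img'][60:360,130:330],e['img'][60:360,160:360])]))
E
```

```text
t 3.95 pos [ 0.5593 -0.155   0.1296] yheading -59.94 axes x [ 0.87  0.5  -0.  ] z [-0.    -0.001 -1.   ]
units [-0.554 -0.004 -0.008] turn units (tool z down => neg)  0.009 alt -29.991 F [-0.9 -0.7 -0.1] w 0.0423 q [-2.700e-01  1.450e-01  4.300e-02  1.469e+00 -1.000e-03  2.347e+00]
```

View pics/d_zoom.png

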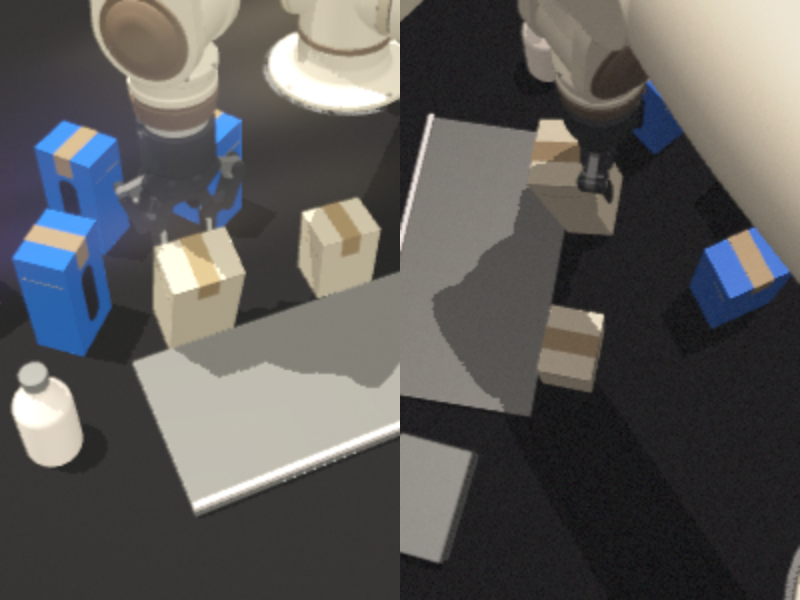

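The carton is tipping forward squarely over the board edge, by about 12–15° so far, and the other objects haven't moved. I'll carry on at the same slow pace.

Request:
apply_moves --pt "0.1 0 0 0 0" --pt "0.2 0 0 0 0" --pt "0.3 0 0 0 0" --pt "0.4 0 0 0 0" --pt "0.5 0 0 0 0" --pt "0.6 0 0 0 0" --pt "0.7 0 0 0 0" --pt "0.8 0 0 0 0" --pt "0.8 0 0 0 0" --pt "0.8 0 0 0 0"

```text
time: 5.05
position: [0.587, -0.1388, 0.1294]
tcp_rot: [3.033, 0.815, -0.001]
contact_force: [0.2, 0.5, 1.1]
width: 0.0429
```

```bash
python3 g.py 0.493 -0.194 0.13 -60
python3 - <<'E'
from h import *
d=grab('scene','e'); e=grab('side','e')
cv2.imwrite('pics/e_zoom.png',np.hstack([cv2.resize(x,(400,600)) for x in (d['img'][60:360,130:330],e['img'][60:360,160:360])]))
E
```

```text
t 5.05 pos [ 0.587  -0.1388  0.1294] yheading -59.91 axes x [ 0.87  0.5  -0.  ] z [-0.001 -0.001 -1.   ]
units [-2.725  0.016 -0.013] turn units (tool z down => neg)  0.015 alt -29.985 F [0.2 0.5 1.1] w 0.0429 q [-2.320e-01  2.000e-01  1.050e-01  1.477e+00 -1.000e-03  2.385e+00]
```

View pics/e_zoom.png

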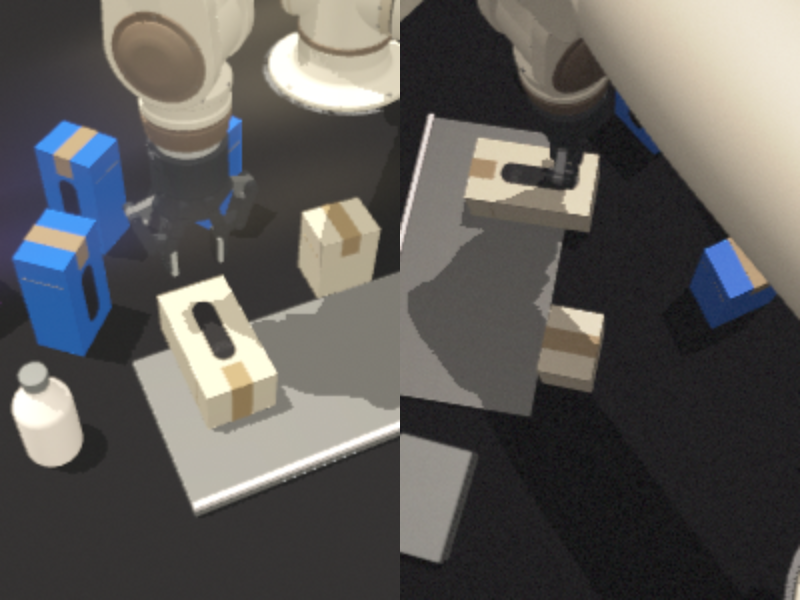

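It has fallen onto the board with the slot up, and the fingers are free of it. I'll raise the arm, back off and measure how it lies.

Request:
apply_moves --pt "-0.5 0 -0.8 0 0" --pt "-1.2 0 -1.6 0 0" --pt "-2 0 -2.3 0 0" --pt "-2.7 0.5 -2.3 0 0" --pt "-3 0 -2.3 0 0" --pt "-3.2 -1 -2.3 0 0" --pt "-3.2 -2 -2.3 0 0" --pt "-3.2 -3 -2.3 0 0" --pt "-3.2 -4 -2.3 0 0" --pt "-3.2 -5 -2.3 0 0"

```text
time: 6.15
position: [0.3748, -0.029, 0.2216]
tcp_rot: [3.034, 0.814, 0.0]
contact_force: [0.6, 0.0, 1.1]
width: 0.0425
```

```bash
python3 g.py 0.493 -0.194 0.13 -60
python3 - <<'E'
from h import *
d=grab('scene','f'); e=grab('side','f')
cv2.imwrite('pics/scene_zf.png',cv2.resize(d['img'][100:310,130:390],None,fx=3,fy=2.85,interpolation=cv2.INTER_CUBIC)[:600])
cv2.imwrite('pics/side_zf.png',cv2.resize(e['img'][30:280,130:390],None,fx=2.4,fy=2.4,interpolation=cv2.INTER_CUBIC))
E
```

```text
t 6.15 pos [ 0.3748 -0.029   0.2216] yheading -59.98 axes x [ 0.87  0.5  -0.  ] z [ 0.    -0.001 -1.   ]
units [0.495 5.047 2.295] turn units (tool z down => neg)  0.004 alt -29.996 F [0.6 0.  1.1] w 0.0425 q [-7.700e-02 -3.290e-01 -2.180e-01  1.681e+00 -1.000e-03  2.541e+00]
```

View pics/scene_zf.png

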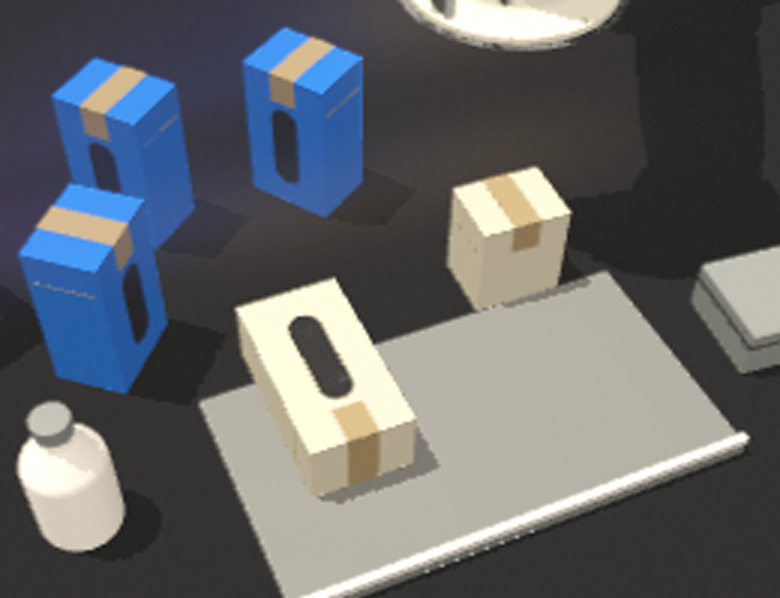

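View pics/side_zf.png

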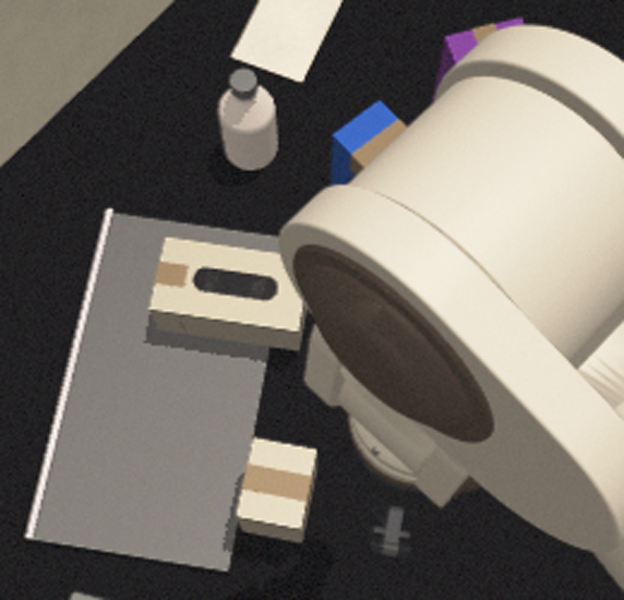

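```bash
cat > m2.py <<'E'
from m import *
print('---')
def b(d,f,ps,z):
    P=np.array([onz(d,*f(p),z)[:2] for p in ps]); 
    th=np.radians(31); n=np.array([np.cos(th),np.sin(th)]); t=np.array([-n[1],n[0]])
    mid=(np.array([0.6419+.6491,-.2055-.2022])/2+np.array([.4589+.4536,.1027+.0993])/2)/2
    print('board frame', np.round(np.c_[(P-mid)@n,(P-mid)@t],4).tolist())
q=[(235,308),(335,278),(415,420),(307,456)]
pr('topS',S,fs,q,.072); b(S,fs,q,.072)
q=[(166,238),(314,258),(299,331),(151,311)]
pr('topD',D,fd,q,.072); b(D,fd,q,.072)
q=[(217,212),(320,186),(349,236),(234,264)]; b(S,fs,q,.15)
E
python3 m2.py | sed -n '/---/,$p'
```

```text
---
topS [[0.5898, -0.1842], [0.5484, -0.1141], [0.679, -0.0389], [0.7193, -0.1083]] mid [ 0.6341 -0.1114] L [0.0814 0.1506 0.0802 0.1501] ang [ 120.5   29.9  -59.8 -149.6]
board frame [[-0.035, -0.1338], [-0.0344, -0.0525], [0.1162, -0.0553], [0.1151, -0.1355]]
topD [[0.7142, -0.1073], [0.5851, -0.1864], [0.5464, -0.1172], [0.6721, -0.0395]] mid [ 0.6294 -0.1126] L [0.1514 0.0793 0.1477 0.0799] ang [-148.5  119.2   31.7  -58.1]
board frame [[0.1112, -0.132], [-0.0402, -0.1333], [-0.0377, -0.0541], [0.11, -0.0522]]
board frame [[-0.0657, -0.1303], [-0.0624, -0.0513], [-0.0042, -0.0529], [-0.0101, -0.137]]
```

The carton lies flat: at top height 0.072 the outline is 150 × 80 mm in both views. It is square to the board within about 1°, and the short carton, bottle and blue boxes are unmoved. Its foot end, however, overhangs the near edge by about 36 mm. I'll mend that with a gentle push on the near end using both fingers, so that it sits fully on the board.

```bash
python3 g.py 0.531 -0.172 0.22 -59
```

```text
t 6.25 pos [ 0.3741 -0.0275  0.2223] yheading -59.75 axes x [0.86 0.5  0.  ] z [ 0.001 -0.    -1.   ]
units [1.567 5.096 0.063] turn units (tool z down => neg)  -0.125 alt 29.875 F [ 0.9  0.1 -0.5] w 0.0427 q [-0.073 -0.331 -0.218  1.683 -0.     2.54 ]
```

Request:
apply_moves --pt "0.3 1 0 0 0" --pt "0.6 2 0 0 0" --pt "0.9 3 0 0 0" --pt "1.2 4 0 -0.1 0" --pt "1.5 4.8 0 -0.13 0" --pt "1.57 5.1 0 -0.13 0" --pt "1.57 5.1 0 -0.13 0" --pt "1.57 5.1 0 -0.13 0"

```text
time: 7.05
position: [0.5306, -0.1719, 0.2225]
tcp_rot: [3.027, 0.84, 0.001]
contact_force: [-0.5, 0.2, -0.2]
width: 0.043
```

```bash
python3 g.py 0.531 -0.172 0.04 -59
```

```text
t 7.05 pos [ 0.5306 -0.1719  0.2225] yheading -58.99 axes x [0.86 0.52 0.  ] z [ 0.  0. -1.]
units [0.006 0.007 4.563] turn units (tool z down => neg)  0.001 alt -29.999 F [-0.5  0.2 -0.2] w 0.043 q [-0.313  0.102  0.175  1.644  0.     2.287]
```

Request:
apply_moves --pt "0 0 0.8 0 0" --pt "0 0 1.6 0 0" --pt "0 0 2.4 0 0" --pt "0 0 3.2 0 0" --pt "0 0 4 0 0" --pt "0 0 4.5 0 0" --pt "0 0 4.55 0 0" --pt "0 0 4.55 0 0"

```text
time: 7.85
position: [0.5303, -0.1713, 0.0414]
tcp_rot: [3.027, 0.841, 0.001]
contact_force: [-0.1, 0.3, -0.1]
width: 0.043
```

```bash
python3 g.py 0.5675 -0.1507 0.04 -59
python3 - <<'E'
from h import *
d=grab('scene','g'); e=grab('side','g')
cv2.imwrite('pics/g_zoom.png',np.hstack([cv2.resize(x,(400,600)) for x in (d['img'][60:360,130:330],e['img'][60:360,160:360])]))
E
```

```text
t 7.85 pos [ 0.5303 -0.1713  0.0414] yheading -58.96 axes x [0.86 0.52 0.  ] z [ 0.001  0.    -1.   ]
units [1.063 0.038 0.036] turn units (tool z down => neg)  0.007 alt -29.993 F [-0.1  0.3 -0.1] w 0.043 q [-0.313  0.114 -0.162  1.294  0.     2.287]
```

View pics/g_zoom.png

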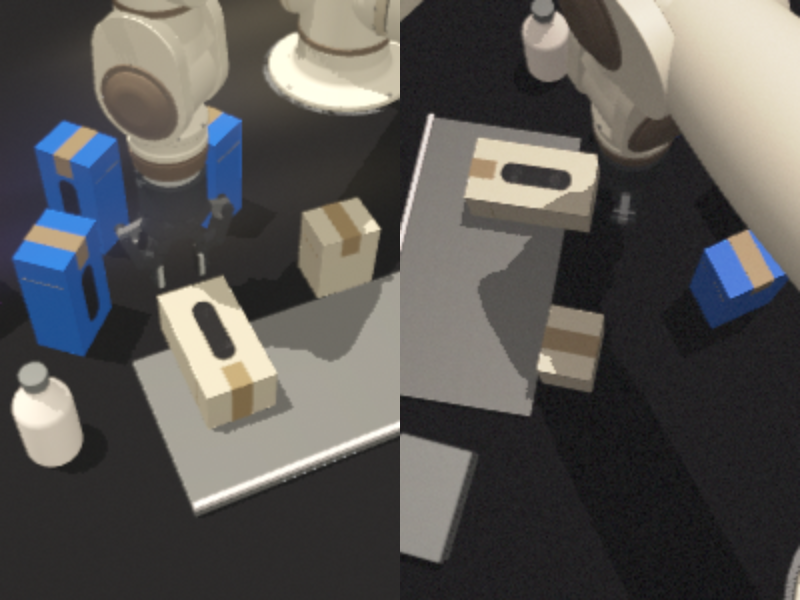

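The fingers are behind the overhanging near end at z = 0.041, not touching it, and nothing else is close. Now the push forward.

Request:
apply_moves --pt "0.2 0 0 0 0" --pt "0.4 0 0 0 0" --pt "0.55 0 0 0 0" --pt "0.65 0 0 0 0" --pt "0.75 0 0 0 0" --pt "0.85 0 0 0 0" --pt "0.95 0 0 0 0" --pt "1.05 0 0 0 0" --pt "1.15 0 0 0 0" --pt "1.25 0 0 0 0"

```text
time: 8.95
position: [0.5744, -0.1459, 0.0425]
tcp_rot: [3.026, 0.84, 0.004]
contact_force: [-1.0, -0.2, -0.9]
width: 0.0426
```

```bash
python3 g.py 0.5675 -0.1507 0.04 -59
python3 - <<'E'
from h import *
d=grab('scene','h'); e=grab('side','h')
cv2.imwrite('pics/h_zoom.png',np.hstack([cv2.resize(x,(400,600)) for x in (d['img'][60:360,130:330],e['img'][60:360,160:360])]))
E
```

```text
t 8.95 pos [ 0.5744 -0.1459  0.0425] yheading -58.97 axes x [0.86 0.52 0.  ] z [ 0.003 -0.001 -1.   ]
units [-0.209  0.015  0.062] turn units (tool z down => neg)  0.005 alt -29.995 F [-1.  -0.2 -0.9] w 0.0426 q [-0.249  0.194 -0.069  1.304  0.     2.351]
```

View pics/h_zoom.png

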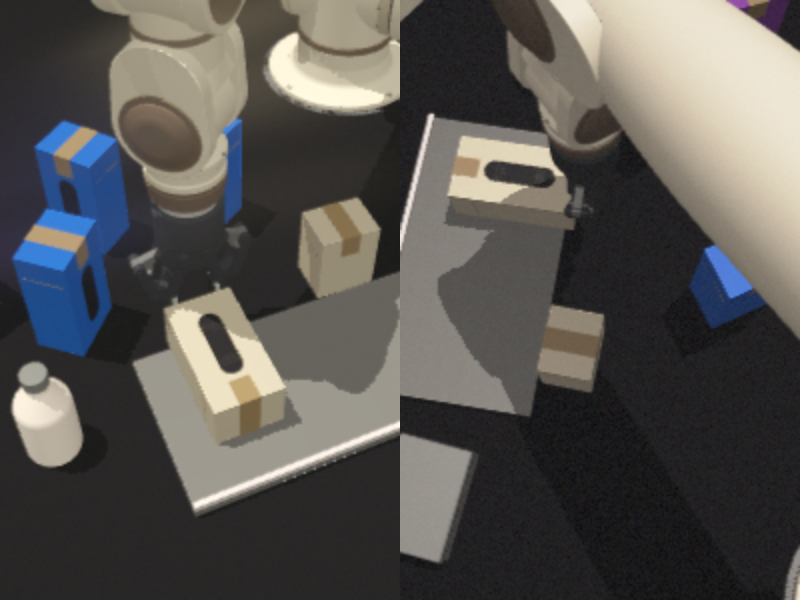

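Request:
apply_moves --pt "0.1 0 0 0 0" --pt "0.2 0 0 0 0" --pt "0.3 0 0 0 0" --pt "0.4 0 0 0 0" --pt "0.47 0 0 0 0" --pt "0.52 0 0 0 0" --pt "0.52 0 0 0 0" --pt "0.52 0 0 0 0"

```text
time: 9.85
position: [0.5926, -0.1349, 0.0427]
tcp_rot: [3.026, 0.841, 0.005]
contact_force: [0.2, 1.0, 0.4]
width: 0.0428
```

Request:
apply_moves --pt "-0.5 0 0 0 0" --pt "-1.2 0 0 0 0" --pt "-1.7 0 -0.6 0 0" --pt "-1.8 0 -1.6 0 0" --pt "-1.8 0 -2.6 0 0" --pt "-1.8 0 -3.6 0 0" --pt "-1.8 0 -4.4 0 0" --pt "-1.8 0 -4.5 0 0"

```text
time: 10.65
position: [0.5314, -0.1725, 0.2273]
tcp_rot: [3.022, 0.839, 0.014]
contact_force: [-0.2, 0.2, 1.2]
width: 0.0426
```

Request:
apply_moves --pt "-0.5 -1 0 0 0" --pt "-1 -2 0 0 0" --pt "-1.4 -3 0 0 0" --pt "-1.6 -4 0 0 0" --pt "-1.6 -5 0 0 0" --pt "-1.6 -6 0 0 0" --pt "-1.6 -7 0 0 0" --pt "-1.6 -8 0 0 0" --pt "-1.6 -8 0 0 0"

```text
time: 11.55
position: [0.3096, 0.0715, 0.2243]
tcp_rot: [3.021, 0.848, 0.015]
contact_force: [0.4, -0.3, -0.2]
width: 0.0428
```

```bash
python3 g.py 0.493 -0.194 0.13 -60
python3 - <<'E'
from h import *
d=grab('scene','i'); e=grab('side','i')
cv2.imwrite('pics/scene_zi.png',cv2.resize(d['img'][100:310,130:390],None,fx=3,fy=2.85,interpolation=cv2.INTER_CUBIC)[:600])
cv2.imwrite('pics/side_zi.png',cv2.resize(e['img'][30:280,130:390],None,fx=2.4,fy=2.4,interpolation=cv2.INTER_CUBIC))
E
```

```text
t 11.55 pos [0.3096 0.0715 0.2243] yheading -58.64 axes x [0.85 0.52 0.01] z [ 0.01  -0.001 -1.   ]
units [0.441 8.038 2.412] turn units (tool z down => neg)  0.227 alt -29.773 F [ 0.4 -0.3 -0.2] w 0.0428 q [ 0.23  -0.476 -0.312  1.725 -0.004  2.824]
```

View pics/scene_zi.png

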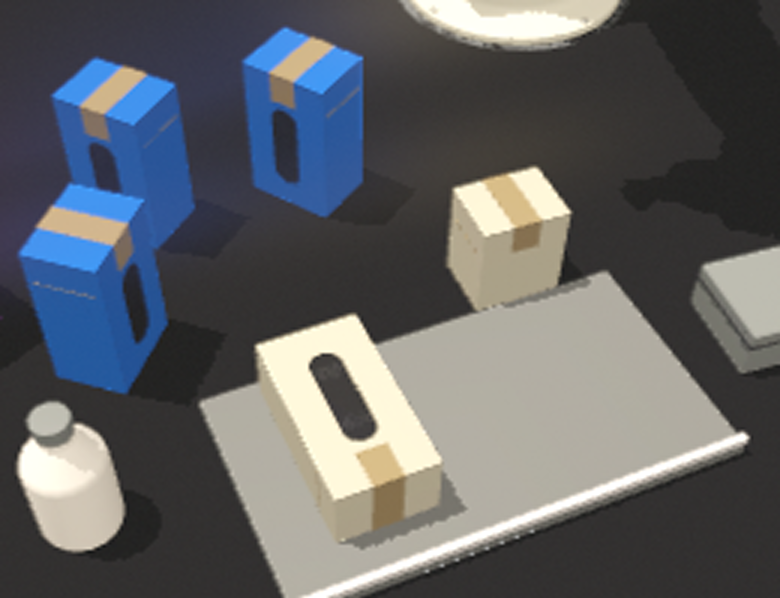

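View pics/side_zi.png

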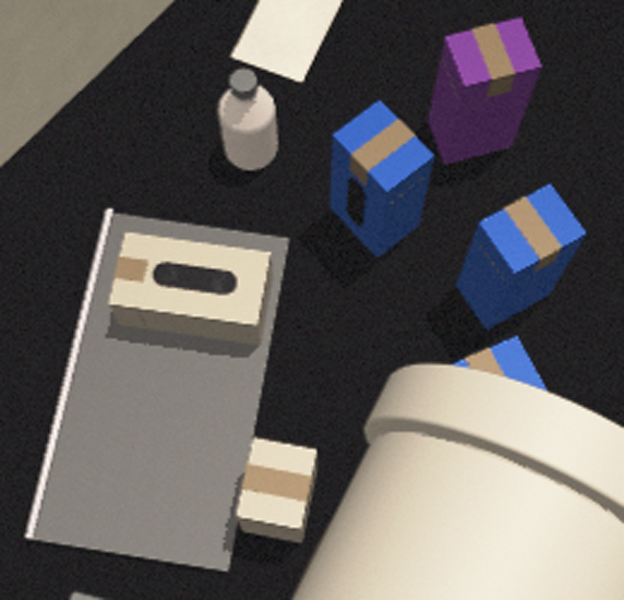

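```bash
cat > m3.py <<'E'
from m2 import *
print('===')
q=[(257,346),(357,315),(441,462),(333,500)]
pr('topS',S,fs,q,.072); b(S,fs,q,.072)
q=[(123,233),(272,252),(259,326),(108,304)]
pr('topD',D,fd,q,.072); b(D,fd,q,.072)
q=[(289,238),(229,571),(27,539),(108,211)]; pr('boardD',D,fd,q,.012); b(D,fd,q,.012)
E
python3 m3.py | sed -n '/===/,$p'
python3 -c "
import cv2,numpy as np
for n,r in (('scene',(slice(150,210),slice(275,325))),('scene',(slice(235,295),slice(130,175))),('side',(slice(205,260),slice(222,265)))):
    a=cv2.imread(f'pics/{n}_a.png')[r].astype(int);b=cv2.imread(f'pics/{n}_i.png')[r].astype(int);print(n,np.abs(a-b).mean().round(1))"
```

```text
===
topS [[0.6254, -0.1606], [0.5851, -0.0921], [0.7125, -0.0179], [0.7525, -0.0856]] mid [ 0.6689 -0.0891] L [0.0795 0.1475 0.0786 0.1475] ang [ 120.5   30.2  -59.5 -149.5]
board frame [[0.0077, -0.1319], [0.0084, -0.0525], [0.1558, -0.0546], [0.1552, -0.1332]]
topD [[0.7515, -0.0834], [0.6218, -0.1643], [0.5799, -0.096], [0.7098, -0.0176]] mid [ 0.6657 -0.0903] L [0.1529 0.0802 0.1518 0.0779] ang [-148.1  121.5   31.1  -57.7]
board frame [[0.1555, -0.1308], [0.0026, -0.1333], [0.0019, -0.0531], [0.1537, -0.0529]]
boardD [[0.6384, -0.2081], [0.4536, 0.0993], [0.6259, 0.2036], [0.8111, -0.1061]] mid [ 0.6322 -0.0028] L [0.3587 0.2015 0.3608 0.2005] ang [ 121.    31.2  -59.1 -149.4]
board frame [[-0.0056, -0.1793], [-0.0058, 0.1793], [0.1957, 0.18], [0.1949, -0.1809]]
scene 10.1
scene 8.9
side 47.7
```

```bash
python3 -c "
from station import close_job,sense
print(close_job()); print(sense()['time'])"
```

```text
the job is handed in; nothing more can be done
None
the job is handed in; nothing more can be done
```

The tall carton now lies flat on the board with its slot facing up, and I handed the job in at about 11.6 s. I pushed it slowly with both half-open fingers, high on its near face at about 130 mm, until it tipped across the board's edge and fell.

**Correction:** after the fall, the near end overhung the board's edge by about 36 mm. I slid the carton forward about 40 mm by pushing its near end with the fingers, without lifting it, then raised and withdrew the arm.

**Last checks:**
- **Carton:** in both camera views its top outline, taken at 72 mm high, measures about 150 × 80 mm. It spans roughly 5 to 157 mm across the board, is square to it within about 1°, and is clear of the far strip.
- **Everything else:** by eye in the final pictures, the short carton, the bottle and the look-alikes in view stand at the same pixels as at the start. A numeric before/after image comparison was inconclusive, because the arm's shadow changed the brightness, most of all in the side view.
- **Forces:** wrist force readings, taken at the end of each move, stayed around 1 N.
- **Disagreement:** the two views differ by about 5 mm on where the near end sits, but both put it on the board.

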